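# Make up the kits for two handle-copying jobs

### The arm

A 6-joint arm with a two-finger parallel gripper is mounted at the origin on a cart in front of the work surface, level with it; the furniture and walls round the work are solid. World frame = base frame: x ahead of the robot, y to its left, z up, the work surface at z = 0. Lengths are in mm, angles in rad, forces in N, time in s.
With the tool pointing down it reaches from about 300 to 775 mm from the base axis. Payload 14.6 kg.
Tool frame: the origin (TCP) lies on the centre line of the jaws, within the pads' length; the fingertips stand 19 mm ahead of it and the grasp point (between the pads) is the TCP (bot.tip_reach is the distance from the TCP to the fingertips, in mm); z points along the fingers, y is the line along which they close (so a half turn about z gives the same grasp; the last joint's range is limited). The gripper opens to 85 mm and grips with 20 to 120 N. Pads are 22 mm wide; open, the fingers measure 114 mm over their backs; the gripper's body (76 mm by 85 mm) begins 54 mm behind the grasp point. The pads swing forward as they close: fully open they stand 13 mm farther back than shut.
Start: joints at [-1.228, 0.3, 1.521, -0, 1.321, -0.067], TCP at [219.127, -504.453, 250.281] pointing down, gripper open.
Joint ranges: [-3.03, 3.03], [-0.79, 2.21], [0.23, 2.52], [-1.04, 4.18], [0, 3.07], [-2.55, 2.55]. Speed limits (rad/s): [2.22, 2.22, 2.57, 3.14, 3.14, 3.14].

### API

Orientations are given as a unit quaternion [w, x, y, z].
In Python, from rig import bot gives the robot as it stands. Calls block until the motion is done:
- bot.move_to(position, orientation): joint-space move of the TCP to a pose.
- bot.servo_line(position, attitude=None, speed=150, until_force=None): straight line of the TCP; attitude=None keeps the orientation; speed is the mean speed in mm/s. With until_force (N) it stops when the force on the tool has changed by that much, and returns True; else False.
- bot.move_joints(angles): joint-space move.
- bot.move_gripper(opening, grip_force=None): finger opening in mm; grip_force is the grip in N (None keeps the last); returns when the fingers have stopped.
- bot.dwell(seconds).
- bot.ik(position, orientation): joint angles nearest the present ones, or None.
- bot.read_state(): the state.
- bot.read_camera(name): name is "side" or "top"; returns a dict with "image" (384x512x3 uint8, blue, green, red), "depth" (384x512 float32, mm along the optical axis (not along the pixel's ray), 0 where there is no reading), "fovy" (degrees; the focal length in pixels is half the picture's height over the tangent of half this angle, whatever the lens; pixels are square), "cx", "cy" (the principal point, pixels), "k1" (the pictures are not rectified: a ray, as slopes to the right and down, at radius r is drawn at 1 + k1 r^2 times it, then the intrinsics apply), "eye" and "attitude" of the camera in the world. Camera axes: x right, y down, z forward; pixel columns grow to the right and rows downward; lengths in mm; the calibration is good to about 2 mm. A picture is of the moment at which its call begins.
A pose or a line that the arm cannot do raises bot.MotionError and nothing moves.
- bot.finish_job(): hands the job in; it is judged then, once.
The state is a dict: "clock": time; "joint_positions": joint angles; "qvel": joint speeds; "effort": joint torques, N m; "ee_pos": TCP position; "tool_rot": TCP orientation; "ft_force": force on the tool from outside, world axes, zero at the start; "moment": the same for the moment, N m; "grip_width": finger opening in mm; "grip_force": force on a finger pad.
Only numpy, scipy, OpenCV 4.12 (cv2) and the standard library are available. Lean on these libraries where they do the work, as an engineer would, in place of code of your own. Each camera call takes 0.05 s, during which the arm holds its last target. There are 200 camera calls.

### The job

Make up the kits for two handle-copying jobs in the two shallow trays, each thing in the compartment of its own shape. The broad tray gets the larger dark handle standing in the small square compartment, the packing block in the wide long one and the bench dog in the narrow long one; the long narrow tray gets the batten in its long compartment and the smaller pale handle standing in its short one. Everything rests flat on the compartment floors, right side up as it was found; leave the bent root hook where it lies.

Things in the scene. Friction and masses are not known exactly. Their poses are not given: they have to be found in the camera images.
- broad_tray: shallow wooden tray, fixed, 158 (x) x 230 (y) mm; rim and ribs 14 high, 6 thick; floor 5 thick. Origin: centre of underside, z up; its y axis points to the robot within 0.2 rad. Compartments, centre (x, y), inside size in its frame, mm: packing block (-29, 33) 90 x 152; bench dog (47, 33) 50 x 152; dark handle (0, -79) 60 x 60, at the far end between two empty pockets. On the left or right.
- narrow_tray: shallow wooden tray, fixed, 74 (x) x 258 (y) mm; rim and rib 14 high, 6 thick; floor 5 thick. Origin: centre of underside, z up; its y axis points to the robot within 0.2 rad. Compartments, centre (x, y), inside size in its frame, mm: batten (0, 31) 62 x 184; pale handle (0, -95) 62 x 56, at the far end. Stands on the other side from the broad tray.
- packing_block: dark brown rectangular wooden block, 66 (its x) x 123 (its y) x 45 mm high, 0.2 to 0.4 kg, loose. Origin: centre of the underside, z up; grasp across the 66 mm
- bench_dog: slim orange-brown wooden bar with a metal spring on one side, lying, 27 (its x) x 131 (its y) x 23 mm high, about 0.07 kg, loose. Origin: centre of the underside, z up; grasp across the 27 mm
- batten: dark reddish-brown wooden batten on its narrow edge, 37 (its x) x 160 (its y) x 70 mm high, about 0.2 kg, loose. Origin: centre of the underside, z up; grasp across the 37 mm
- dark_handle: the larger, darker loose tool handle, round, standing upright, 77 mm high, widening from 28 mm across at the foot to 35 mm at 66 mm up, about 0.07 kg, loose. Origin: centre of the underside, z up along it
- pale_handle: the smaller, paler loose tool handle, round, standing upright, 69 mm high, widening from 22 mm across at the foot to 27 mm at 59 mm up, about 0.05 kg, loose. Origin: centre of the underside, z up along it
- root_hook: bystander: pale bent branch used as a hook, lying, 34 (its x) x 117 (its y) x 15 mm high, among the things; must not be moved. Origin: centre of the underside
Mind the look-alikes: they are no part of the job. What is shaped like the dark_handle but turquoise or yellow is not meant.

How it is judged (in metres and radians):
At the end, for the whole second after the job is handed in: Each thing is in its own compartment, right side up (0.12 rad), underside on the tray floor (origin 1 to 9 mm above the tray's underside), within 15 mm of the compartment's centre along each tray axis (handles 20), long things along the tray's y (0.25 rad); all released and at rest (x of packing_block in the frame of broad_tray between -0.043 and -0.015 m and y of packing_block in the frame of broad_tray between 0.0175 and 0.0485 m and z of packing_block in the frame of broad_tray between 0.001 and 0.009 m and angle between each of packing_block, bench_dog, dark_handle, batten, pale_handle's own z axis and vertical below 0.12 rad and linear speed of each of packing_block, bench_dog, dark_handle, batten, pale_handle below 0.02 m/s and angular speed of each of packing_block, bench_dog, dark_handle, batten, pale_handle below 0.2 rad/s and angle between the y axis of each of packing_block, bench_dog and the y axis of broad_tray, either way round below 0.25 rad and x of bench_dog in the frame of broad_tray between 0.033 and 0.061 m and y of bench_dog in the frame of broad_tray between 0.019 and 0.047 m and z of bench_dog in the frame of broad_tray between 0.001 and 0.009 m and x of dark_handle in the frame of broad_tray between -0.02 and 0.02 m and y of dark_handle in the frame of broad_tray between -0.099 and -0.059 m and z of dark_handle in the frame of broad_tray between 0.001 and 0.009 m and x of batten in the frame of narrow_tray between -0.014 and 0.014 m and y of batten in the frame of narrow_tray between 0.017 and 0.045 m and z of batten in the frame of narrow_tray between 0.001 and 0.009 m and angle between the y axis of batten and the y axis of narrow_tray, either way round below 0.25 rad and x of pale_handle in the frame of narrow_tray between -0.02 and 0.02 m and y of pale_handle in the frame of narrow_tray between -0.115 and -0.075 m and z of pale_handle in the frame of narrow_tray between 0.001 and 0.009 m); the robot touches nothing.
It fails at once if the root hook is moved more than 20 mm (distance of root_hook from where it was at the start of the episode above 0.02 m).
It also fails if it takes over 128 s, if anything falls off the work surface, if the arm or the gripper's body presses on something with over 40 N, if the wrist force passes 120 N, or if a joint passes its speed limit or range.

## Working session

There is one attempt and no reset: what is moved stays moved. The work goes in short steps, each a Python script; the robot and the scene stay as the last script left them, time stands still between calls to the robot, and variables do not carry over. Pictures are saved under pics/ and viewed, at most 14 in all, crops included, and the job is handed in when it is done.

```bash
ls; mkdir -p pics
cat > h.py <<'E'
import numpy as np, cv2
from rig import bot
from scipy.spatial.transform import Rotation as R
def rot(q): return R.from_quat([q[1],q[2],q[3],q[0]]).as_matrix()
def cloud(c):
    h,w=c["depth"].shape; f=h/2/np.tan(np.radians(c["fovy"])/2)
    K=np.array([[f,0,c["cx"]],[0,f,c["cy"]],[0,0,1.]])
    uv=np.stack(np.meshgrid(np.arange(w),np.arange(h)),-1).reshape(-1,1,2).astype(float)
    s=cv2.undistortPoints(uv,K,np.array([c["k1"],0,0,0.])).reshape(h,w,2)
    p=np.dstack([s,np.ones((h,w))])*c["depth"][...,None]
    P=p@rot(c["attitude"]).T+np.array(c["eye"]); P[c["depth"]<=0]=np.nan
    return P
E
python3 - <<'E'
from h import *
import pickle
for n in("side","top"):
    c=bot.read_camera(n); pickle.dump(c,open(n+".pkl","wb"))
    print(n,{k:v for k,v in c.items() if k not in("image","depth")})
    cv2.imwrite(f"pics/{n}0.png",cv2.resize(c["image"],(800,600),interpolation=cv2.INTER_CUBIC))
    P=cloud(c);print(np.nanpercentile(P.reshape(-1,3),[5,50,95],axis=0).round())
E
```

```text
pics
side {'fovy': 51.86088409282257, 'cx': 249.81241453413176, 'cy': 191.88659376791503, 'k1': 0.012362980577337755, 'eye': array([ 307.4600516 , -788.82317323,  647.19336379]), 'attitude': array([-0.45182893,  0.88253943, -0.11455138,  0.06207057])}
[[  98. -536. -328.]
 [ 540. -165.   62.]
 [ 920.  662.  510.]]
top {'fovy': 51.514331471030346, 'cx': 254.21321780383374, 'cy': 193.62480921789034, 'k1': -0.025102679085712752, 'eye': array([ 379.86640664,   -4.77137106, 1233.73414022]), 'attitude': array([-0.0366597 ,  0.71613925, -0.69584865,  0.03994119])}
[[ -67. -737. -841.]
 [ 519.  -10.    3.]
 [ 867.  659.  585.]]
```

View pics/top0.png

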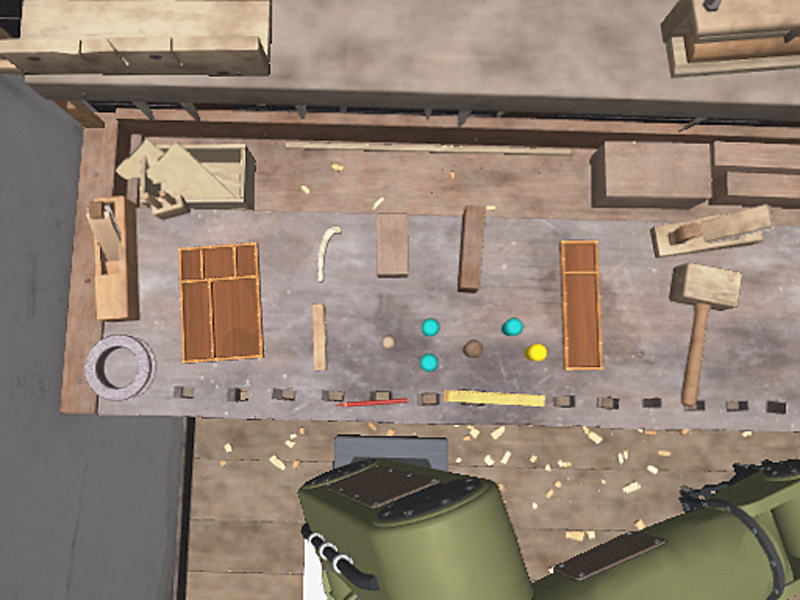

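View pics/side0.png

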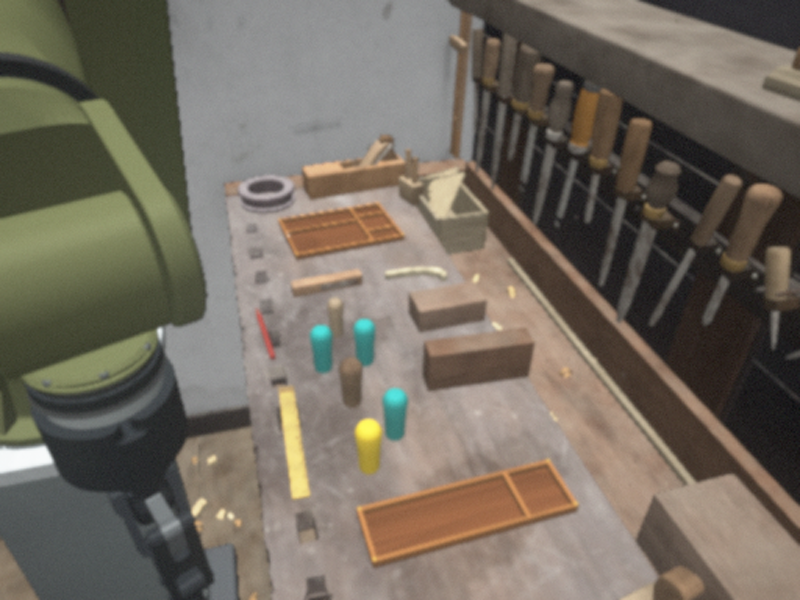

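The top view shows these, in 800x600 px:
- Broad tray (220,302), narrow tray (582,305), block (392,245), batten (470,250), bench dog (319,337) and hook (328,253).
- Candidates for the dark handle: brown (473,348), turquoise (430,326), (429,362) and (513,326), yellow (537,352). Only the brown one fits.
- The pale handle is at (388,342).

```bash
cat > meas.py <<'E'
from h import *
import pickle
win={"broad":(165,230,275,375),"narrow":(550,228,615,380),"block":(368,204,416,285),"batten":(452,198,494,300),"dog":(306,296,334,378),
"dark":(458,335,488,362),"pale":(378,332,399,352),"hook":(310,220,346,286),"t1":(418,314,442,338),"t2":(418,350,442,374),"t3":(500,314,525,338),"yel":(524,341,549,364)}
def measure(P,name,thick=8):
    u0,v0,u1,v1=[int(a/1.5625) for a in win[name]]
    q=P[v0:v1,u0:u1].reshape(-1,3); q=q[np.isfinite(q[:,2])&(q[:,2]>8)]
    return rect(q,thick)
def rect(q,thick=8):
    zt=np.percentile(q[:,2],95); q=q[q[:,2]>zt-thick]
    (c,s,a)=cv2.minAreaRect(q[:,:2].astype(np.float32))
    return np.round([*c,*s,a,zt,len(q)],1)
E
python3 - <<'E'
from meas import *
c=pickle.load(open("top.pkl","rb"));P=cloud(c)
for n in win:
    print(n,measure(P,n))
print("table",[np.round(P[v,u]) for u,v in((230,190),(270,160),(330,240))])
# side view check: points near each object
S=cloud(pickle.load(open("side.pkl","rb")))
F=S.reshape(-1,3);F=F[np.isfinite(F[:,2])]
for n in win:
    m=measure(P,n);r=max(m[2:4])/2+12
    q=F[(np.hypot(*(F[:,:2]-m[:2]).T)<r)&(F[:,2]>6)&(F[:,2]<m[5]+8)]
    if len(q)>10:print("side",n,rect(q,8))
im=c["image"]
a=cv2.resize(im[195:245,225:365],(800,286),interpolation=cv2.INTER_CUBIC)
s=pickle.load(open("side.pkl","rb"))["image"]
b=cv2.resize(s[180:310,140:350],(485,300),interpolation=cv2.INTER_CUBIC)
o=np.zeros((590,800,3),np.uint8);o[:286]=a;o[288:588,:485]=b
cv2.imwrite("pics/crop1.png",o)
E
```

```text
broad [505.4 342.5 231.2 160.9   6.1  17.  881. ]
narrow [ 520.9 -372.9  256.5   75.6    1.3   16.9  589. ]
block [624.3   6.3 119.4  58.2   1.5  48.3 749. ]
batten [ 618.9 -148.8   37.3  159.2   87.1   74.   640. ]
dog [442.2 142.3 128.5  24.5   3.3  26.2 320. ]
dark [ 424.7 -152.7   28.6   26.4   75.4   79.    79. ]
pale [433.9   5.6  20.8  18.7  46.5  71.8  45. ]
hook [611.3 139.1  29.1 115.2  70.   18.3 145. ]
t1 [464.3 -71.8  26.6  26.3   1.5  79.5  71. ]
t2 [398.7 -70.4  28.9  26.3   2.1  78.8  77. ]
t3 [ 470.  -229.6   26.6   28.5   47.    79.6   75. ]
yel [ 423.2 -274.2   28.5   25.5   45.6   79.9   74. ]
table [array([523.,  67.,  -0.]), array([622., -55.,   3.]), array([ 377., -246.,    0.])]
side broad [502.7 344.6 231.4 166.5   4.9  16.2 743. ]
side narrow [ 518.  -342.7  259.7  133.8    1.9   14.9 1665. ]
side block [622.7   7.  121.1  64.3   2.1  47.4 685. ]
side batten [ 616.4 -147.1   40.2  160.6   87.7   72.   852. ]
side dog [439.3 143.5 129.9  27.8   3.   25.7 287. ]
side dark [ 422.5 -153.8   27.6   26.6   21.6   78.   115. ]
side pale [429.5   7.3  23.   22.6  48.6  69.7  57. ]
side hook [608.  140.   33.1 113.9  69.7  17.7 150. ]
side t1 [460.4 -72.1  26.8  30.7  76.2  77.9  95. ]
side t2 [394.9 -70.2  26.5  27.7  24.   78.2  93. ]
side t3 [ 465.5 -228.3   27.6   28.7   74.3   77.9  136. ]
side yel [ 420.  -273.5   29.1   28.7   29.5   78.2  162. ]
```

View pics/crop1.png

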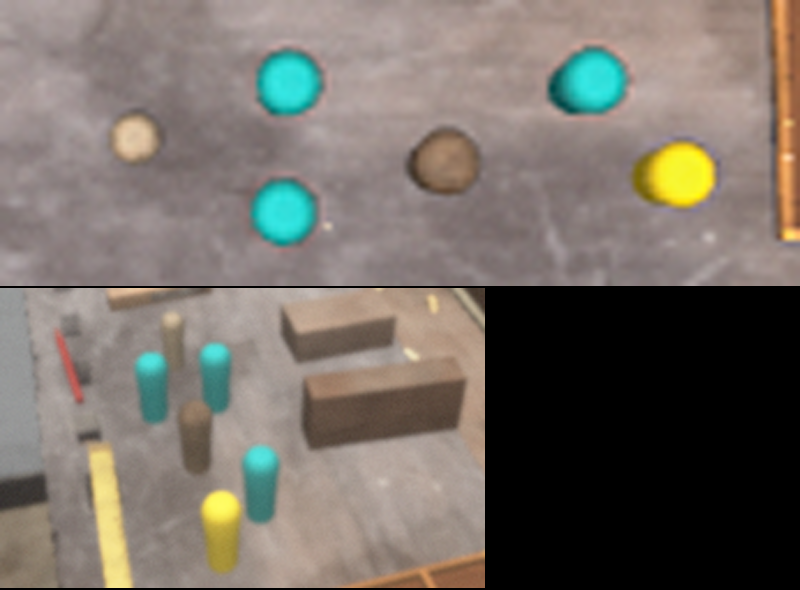

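The crop confirms one brown handle, at about (445,160), among the turquoise and yellow ones. The pale handle is at (135,137). The two views agree to within 2–4 mm, so I'll use the average. First I'll measure tip height against opening with a touch test, then place the batten.

```bash
cat > act.py <<'E'
from h import *
Z=190
def quat(deg):
    """tool down, closing line perpendicular to long axis at deg; nearer wrist turn of the two"""
    a=np.radians(deg); y=np.array([-np.sin(a),np.cos(a),0]); z=np.array([0,0,-1.])
    out=[]
    for s in(1,-1):
        q=R.from_matrix(np.column_stack([np.cross(s*y,z),s*y,z])).as_quat(); out.append(np.array([q[3],*q[:3]]))
    return out
def go(x,y,z,deg):
    c=[(q,bot.ik([x,y,z],q)) for q in quat(deg)]; c=[(q,j) for q,j in c if j is not None]
    q,j=min(c,key=lambda t:abs(t[1][5])); bot.move_to([x,y,z],q)
def st():
    s=bot.read_state(); return dict(t=round(s["clock"],1),p=np.round(s["ee_pos"],1),w=round(s["grip_width"],1),gf=round(float(np.max(s["grip_force"])),1),f=np.round(s["ft_force"],1))
def tray(c,deg,x,y):
    a=np.radians(deg); ey=-np.array([np.cos(a),np.sin(a)]); ex=np.array([-ey[1],ey[0]])*-1
    ex=np.array([ey[1],-ey[0]])  # x = y cross z
    return np.array(c)+x*ex+y*ey
B=((504,343.5),5.5); N=((519.5,-372.4),1.6)
def pick(x,y,deg,h,w,op=85,force=50):
    bot.move_gripper(op); go(x,y,Z,deg)
    bot.servo_line([x,y,h]); bot.move_gripper(max(w-12,0),force); print("grip",st())
    bot.servo_line([x,y,Z],speed=200); print("lift",st())
def place(p,deg,h,op):
    """h: TCP height above part's underside at grasp; lowers to the tray floor (z 5)"""
    go(*p,Z,deg); bot.servo_line([*p,h+5+12]); hit=bot.servo_line([*p,h+4],speed=25,until_force=6)
    print("down",hit,st()); bot.move_gripper(op); bot.servo_line([*p,Z],speed=200)
E
python3 - <<'E'
from act import *
print(bot.tip_reach,[tray(*B,*p).round() for p in((-29,33),(47,33),(0,-79))],[tray(*N,*p).round() for p in((0,31),(0,-95))])
for p,d in [((617.6,-148),-2.6),((624,7),2),(tray(*N,0,-95),1.6),(tray(*B,0,-79),5.5)]:
    print([None if (j:=bot.ik([*p,Z],q)) is None else j[5].round(2) if hasattr(j[5],'round') else j[5] for q in quat(d)])
go(600,-245,120,0)
for w in (27,66):
    bot.move_gripper(w); bot.servo_line([600,-245,35]); print(w,bot.servo_line([600,-245,5],speed=20,until_force=5),st())
    bot.servo_line([600,-245,60])
E
```

```text
19.0 [array([474., 311.]), array([467., 387.]), array([583., 351.])] [array([ 489., -373.]), array([ 614., -370.])]
[np.float64(-1.82), np.float64(1.32)]
[np.float64(-1.65), np.float64(1.49)]
[np.float64(-2.19), np.float64(0.95)]
[np.float64(-1.18), np.float64(1.96)]
27 True {'t': 4.0, 'p': array([ 600. , -245. ,   18.8]), 'w': 27.1, 'gf': 3.5, 'f': array([-1.4,  1.2,  7.2])}
66 True {'t': 6.3, 'p': array([ 600. , -245. ,   12.4]), 'w': 65.8, 'gf': 3.7, 'f': array([-2.1,  1. ,  7.3])}
```

Run:
```python
from act import *
pick(617.6,-148,-2.6,45,37)
place(tray(*N,0,31),N[1],45,55)
c=bot.read_camera("top");cv2.imwrite("pics/a1.png",cv2.resize(c["image"],(800,600)))
```

```text
grip {'t': 9.4, 'p': array([ 617.8, -148.1,   45.5]), 'w': 36.5, 'gf': 50.9, 'f': array([-1. , -0.4,  4. ])}
lift {'t': 10.3, 'p': array([ 617. , -147.9,  188.3]), 'w': 36.4, 'gf': 50.1, 'f': array([-0.1, -0.2, -3.5])}
down True {'t': 12.8, 'p': array([ 488.4, -373.2,   50.5]), 'w': 36.3, 'gf': 51.2, 'f': array([-0.2,  2.1,  6.4])}
```

View pics/a1.png

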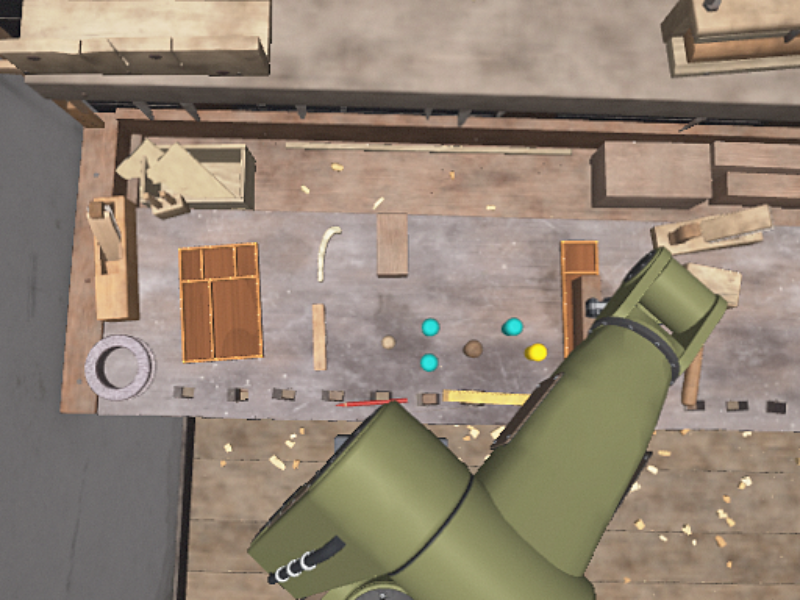

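The batten sits in its compartment at about (583,310). Next are both handles.

Run:
```python
from act import *
pick(431.7,6.4,0,44,25,op=65,force=30)
place(tray(*N,0,-95),N[1],44,45)
pick(423.6,-153.2,0,48,33,op=70,force=30)
place(tray(*B,0,-79),B[1],48,55)
print(st())
c=bot.read_camera("top");cv2.imwrite("pics/a2.png",cv2.resize(c["image"],(800,600)))
```

```text
grip {'t': 17.2, 'p': array([432. ,   6.4,  44.4]), 'w': 25.2, 'gf': 29.3, 'f': array([0. , 0.6, 5.6])}
lift {'t': 18.1, 'p': array([431.2,   6.4, 188.9]), 'w': 26.0, 'gf': 29.5, 'f': array([-0.4,  0.1, -1. ])}
down True {'t': 21.2, 'p': array([ 614.6, -369.7,   49.5]), 'w': 25.5, 'gf': 29.8, 'f': array([0.6, 0.4, 5.2])}
grip {'t': 25.3, 'p': array([ 423.9, -153.3,   48.5]), 'w': 32.0, 'gf': 29.4, 'f': array([-0.1,  0.7,  6.7])}
lift {'t': 26.2, 'p': array([ 423.1, -153. ,  188.9]), 'w': 32.3, 'gf': 29.8, 'f': array([ 0.8,  0.2, -0.9])}
down True {'t': 29.7, 'p': array([582.9, 351.1,  53.6]), 'w': 32.4, 'gf': 30.1, 'f': array([-1.1,  0.3,  7.9])}
{'t': 30.8, 'p': array([582.2, 350.8, 188.5]), 'w': 54.7, 'gf': 0.0, 'f': array([-0.3,  0.7, -1.1])}
```

View pics/a2.png

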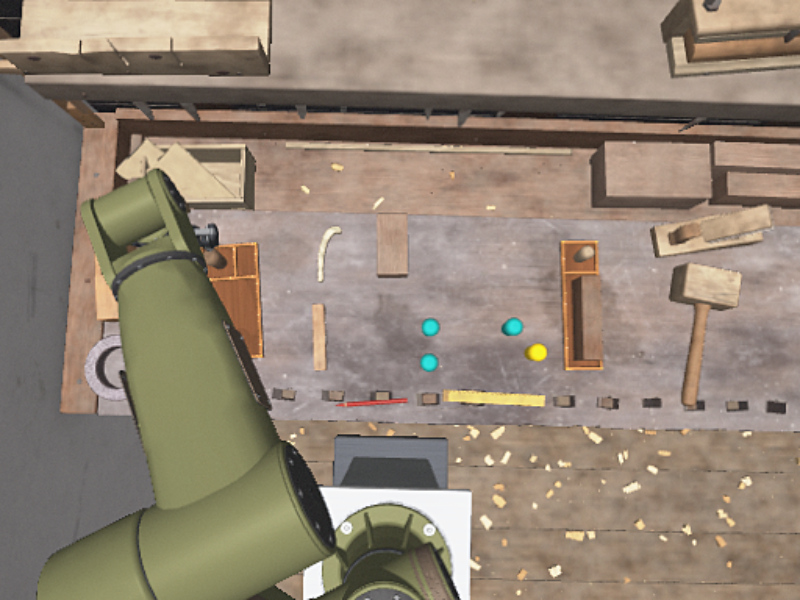

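The pale handle stands upright at (586,254), the batten lies flat at (586,318), and the dark handle stands at about (216,256). Next are the bench dog and the packing block.

Run:
```python
from act import *
pick(440.8,142.9,3.1,29.5,27,op=55,force=35)
place(tray(*B,47,33),B[1],29.5,40)
pick(623.5,6.7,1.8,26,66,op=85,force=60)
place(tray(*B,-29,33),B[1],26,76)
print(st())
bot.move_joints([-1.228,.3,1.521,0,1.321,-.067])
from meas import *
c=bot.read_camera("top");P=cloud(c); s=bot.read_camera("side"); print(st())
im=c["image"];o=np.zeros((590,800,3),np.uint8)
o[:590,:395]=cv2.resize(im[145:245,105:172],(395,590)); o[:590,400:715]=cv2.resize(im[145:245,350:403],(315,590))
cv2.imwrite("pics/a3.png",o);cv2.imwrite("pics/a4.png",cv2.resize(s["image"],(800,600)))
def chk(S,name,T,tx,ty,zlo,zhi,r):
    ctr=tray(*T,tx,ty);F=S.reshape(-1,3);F=F[np.isfinite(F[:,2])]
    a=np.radians(T[1]);ey=-np.array([np.cos(a),np.sin(a)]);ex=np.array([ey[1],-ey[0]])
    d=F[:,:2]-np.array(T[0]);L=np.c_[d@ex-tx,d@ey-ty]
    m=(abs(L[:,0])<r[0])&(abs(L[:,1])<r[1])&(F[:,2]>zlo)&(F[:,2]<zhi+8)
    q=F[m];print(name,np.c_[L[m],q[:,2]].shape[0],cv2.minAreaRect(L[m].astype(np.float32)),np.percentile(q[:,2],95).round(1))
for S in(P,cloud(s)):
    chk(S,"block",B,-29,33,40,50,(45,76));chk(S,"dog",B,47,33,22,28,(25,76));chk(S,"dark",B,0,-79,70,82,(30,30))
    chk(S,"batten",N,0,31,65,75,(31,92));chk(S,"pale",N,0,-95,62,74,(31,28))
print("hook",measure(P,"hook"))
```

```text
grip {'t': 33.7, 'p': array([441.2, 143. ,  30.2]), 'w': 21.9, 'gf': 34.9, 'f': array([-1.5, -0.8,  5.2])}
lift {'t': 34.7, 'p': array([440.3, 142.8, 189. ]), 'w': 22.0, 'gf': 34.3, 'f': array([ 0.1,  1. , -0.8])}
down True {'t': 37.2, 'p': array([466.6, 387.1,  35.3]), 'w': 22.1, 'gf': 35.2, 'f': array([-1.6, -1.9,  6.9])}
grip {'t': 42.7, 'p': array([623.9,   6.7,  26.9]), 'w': 59.5, 'gf': 66.1, 'f': array([-0.4,  0.6,  6.3])}
lift {'t': 43.7, 'p': array([622.9,   6.7, 188.4]), 'w': 59.3, 'gf': 65.1, 'f': array([ 0.4, -0. , -3.7])}
down True {'t': 47.5, 'p': array([473.9, 311.5,  31.9]), 'w': 59.5, 'gf': 66.3, 'f': array([-2.5, -1.7,  7.7])}
{'t': 48.8, 'p': array([473.5, 311.2, 188.8]), 'w': 75.9, 'gf': 0.0, 'f': array([-0.4,  0.5,  0. ])}
{'t': 51.9, 'p': array([ 219.4, -504.3,  250.2]), 'w': 76.3, 'gf': 0.0, 'f': array([ 0.8, -0.4,  0.1])}
block 825 ((-2.109312057495117, -1.6807022094726562), (61.468780517578125, 120.23958587646484), 0.38241785764694214) 53.6
dog 338 ((-2.5181331634521484, 0.838836669921875), (25.811159133911133, 129.29788208007812), 0.6203919053077698) 30.9
dar
[... 289 characters left out ...]
084516525268555, 24.740331649780273), 1.2347429990768433) 76.3
block 466 ((-1.6206016540527344, 0.7866020202636719), (64.11260986328125, 120.64030456542969), 1.0460742712020874) 52.9
dog 104 ((3.515383243560791, 3.2839889526367188), (25.991228103637695, 126.67146301269531), 4.35119104385376) 31.1
dark 60 ((-4.788331031799316, 2.3830747604370117), (27.47425651550293, 24.847314834594727), 38.51897430419922) 85.0
batten 1861 ((0.3016338348388672, 1.3775100708007812), (159.5097198486328, 40.038265228271484), 89.96466064453125) 76.4
pale 154 ((0.17371594905853271, 3.660360336303711), (26.289371490478516, 22.066560745239258), 45.92415237426758) 74.3
hook [610.3 138.8  29.5 116.2  71.2  17.8 148. ]
```

View pics/a3.png

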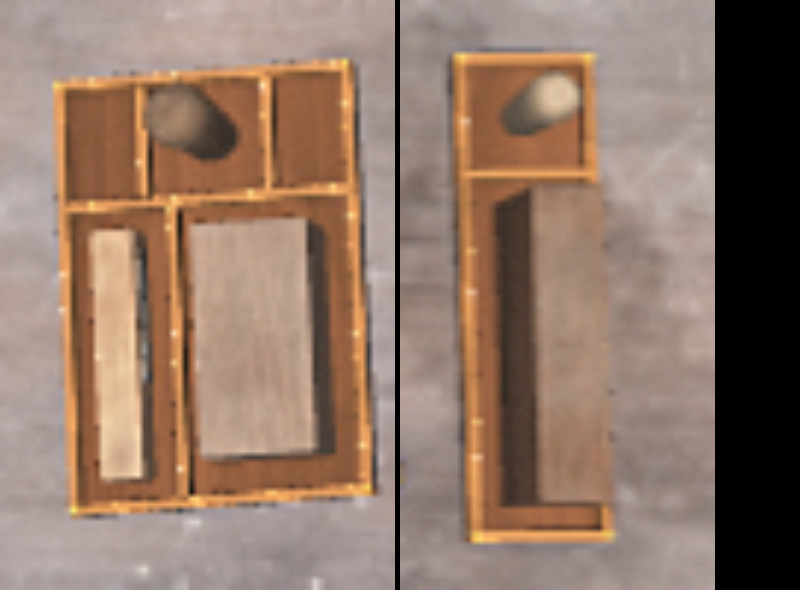

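View pics/a4.png

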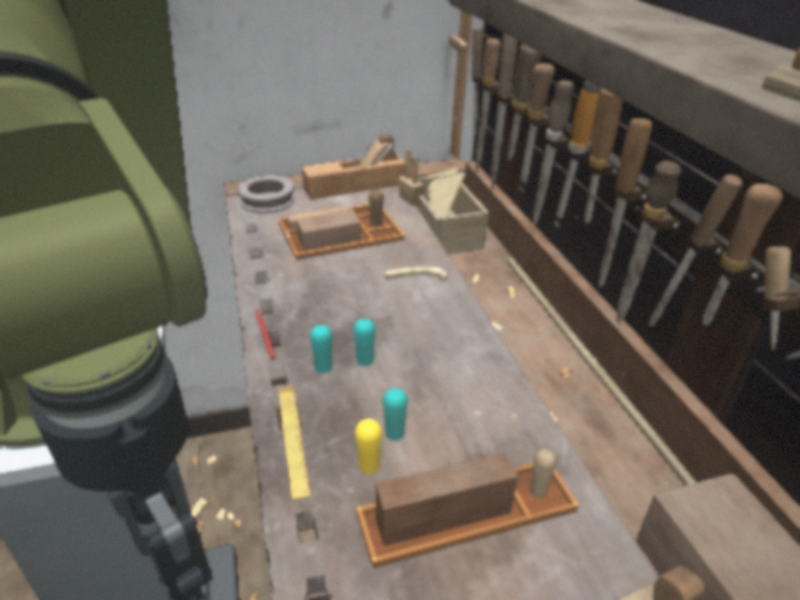

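All five parts stand upright in their compartments, within about 5 mm of centre. The hook hasn't moved (within about 1 mm), and the arm is clear. In the pictures the dark handle is at (190,120) and the pale one at (545,95), both standing upright (the slant is perspective).

```bash
python3 -c "
from rig import bot
print(bot.finish_job())"
```

```text
the job is handed in; nothing more can be done
None
```

I handed the job in at about 52 s of the 128 s allowed: all five parts stand in their own compartments, about 5 mm or less from centre, and the root hook was not moved; the judge's result was not shown.

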